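Move the mended pots one bench station on

TASK

The three mended pots must change places: put the upturned bowl in the middle of the round wheel to be sprayed, the straight beaker in the middle of the square tile to dry, and the bottle vase in the middle of the wooden tray to be packed, all upright as they stand now. Each place holds only one pot, so park one of them meanwhile on the free hexagonal cork mat; never stand a pot on the bare bench or tip one over, and do not shift the paint jar, the airbrush or the sanding block.

Things in the scene. Friction and masses are not known exactly. Their poses are not given: they have to be found in the camera images.
- vase: Loose pale-green glazed bottle vase, upright, 140 mm tall, 0.35 kg. Foot 48 mm across, belly 70 mm at 45 mm height, narrow straight neck 27 mm in diameter from 90 to 134 mm height, lip 36 mm across at the very top: take it by the neck. Starts on the round wheel. Origin: centre of its underside, z up.
- bowl: Loose pale-green glazed bowl, upside down on its rim, 66 mm tall, 0.3 kg. Rim 108 mm across; the wall slopes up (96 mm across at 24 mm height, 74 at 39) to a shoulder at 47 mm, where its round foot ring, 43 mm in diameter (reddish edge on top), rises from 48 to 66 mm: take it by this foot. Starts on the square tile. Origin: centre of its underside (rim plane), z up.
- beaker: Loose pale-green glazed straight beaker, open at the top, 85 mm tall, 55 mm in outer diameter (52 at the foot), wall 5 mm, about 0.25 kg: take it across its outside, near the top. It stands at the start in the wooden tray and must go to the square tile. Origin: centre of its underside, z up.
- wheel: Fixed banding wheel (it does not turn): round dark metal disc 140 mm in diameter on a stem and round foot, its flat top 40 mm above the bench. Origin: centre of its underside on the bench, z up.
- tile: Fixed square unglazed red clay tile, 125 x 125 mm, flat top 12 mm above the bench. Origin: centre of its underside on the bench, x and y along its sides.
- tray: Fixed shallow wooden tray, 170 (its x) x 140 mm (its y) outside, inner floor 10 mm above the bench, rim walls 6 mm thick reaching 20 mm above the bench. Origin: centre of its underside on the bench.
- mat: Fixed hexagonal cork mat, 110 mm across its flats, flat top 12 mm above the bench, free at the start: the parking place. Origin: centre of its underside on the bench.
- paint: Small loose grey paint jar with a white cap, 38 mm in diameter, 42 mm tall; leave it alone. Origin: centre of its underside.
- airbrush: Loose metal airbrush lying on the bench, about 165 mm long (its x), 14 mm thick, with a small open cup (26 mm across) standing 38 mm high, 28 mm from the middle towards its nozzle (+x); leave it alone. Origin: middle of its underside.
- sandblock: Loose grey sanding block, 70 x 45 x 24 mm; leave it alone. Origin: centre of its underside.
There are look-alikes about, which are no part of the job. What is shaped like the beaker but blue is not meant.

How it is judged:
By the outcome, as a careful person would: the job done as asked, in the order asked, and still so for the second after the job is handed in, with the robot touching nothing.
It also fails if it takes over 112 s, if anything falls off the work surface, if the arm or the gripper's body presses on something with over 40 N, if the wrist force passes 120 N, or if a joint passes its speed limit or range.

ROBOT

A 6-joint arm with a two-finger parallel gripper is mounted at the origin on the work surface. World frame = base frame: x ahead of the robot, y to its left, z up, the work surface at z = 0. Lengths are in m, angles in rad, forces in N, time in s.
With the tool pointing down it reaches from about 0.4 to 0.825 m from the base axis. Payload 7 kg.
Tool frame: the origin (TCP) lies between the finger pads; the fingertips stand 8 mm ahead of it and the grasp point (between the pads) lies 11 mm behind it (arm.finger_overhang is the distance from the TCP to the fingertips, in m); z points along the fingers, y is the line along which they close (so a half turn about z gives the same grasp; the last joint's range is limited). The gripper opens to 88 mm and grips with 3 to 60 N. Pads are 19 mm wide; open, the fingers measure 130 mm over their backs; the gripper's body (78 mm by 193 mm) begins 47 mm behind the grasp point.
Start: joints at [1.598, 0.359, 0.012, 0, -1.224, -0.288], TCP at [0.174, 0.652, 0.235] pointing down, gripper open.
Joint ranges: [-3.07, 3.07], [-1.43, 2.12], [-1.02, 1.25], [-3.03, 1.67], [-3.05, -0], [-3.03, 3.03]. Speed limits (rad/s): [2.39, 2.39, 3.01, 3.14, 3.14, 3.14].

INTERFACE

Orientations are given as [roll, pitch, yaw] about the fixed x, y, z axes, in that order (R = Rz(yaw) Ry(pitch) Rx(roll)).
In Python, from station import arm gives the robot as it stands.
- The arm moves only by the tool move_arm, never from a script. Its argument "rows" is text: rows parted by semicolons, each of 7 numbers parted by spaces: the turn, a rotation vector about the tool's x, y, z in degrees, then the shift along the tool's x, y, z in m, then the finger opening in m, from 0 to 0.0876. A call has 1 to 8 rows; each row shifts and turns the commanded pose from where the row before left it, along the tool's axes as they then stand; what a row does not reach is not made up. A row lasts 1/8 s, in which the tool goes at most 62.5 mm and 10.7 degrees, less where a joint would pass 70% of its speed; a pose out of reach is approached as far as the arm can. A call is refused whole if a number of a shift passes 0.0625 or a number of a turn 10.7, either way. A call with a gripper value outside its range is refused whole. The fingers move at their own pace and stop on an object; "squeeze" is the grip in N (left out, the last holds). Time passes only in rows, so rows that do not move let the fingers close. It gives the time, the measured TCP pose, the force, the opening and the grip force at its end, in the units of the state.
- arm.get_state(): the state, without advancing time (a new reading comes with each control period).
- arm.grab_frame(name): name is "scene" or "top"; returns (picture, depth): 384x512x3 uint8, blue, green, red; 384x512 float32, m along the optical axis (not along the pixel's ray), 0 where there is no reading.
- arm.camera_model(name): a dict with "mtx" (3x3 intrinsics, pixels), "camera_from_world" (4x4, takes a point from world to camera coordinates). Camera axes: x right, y down, z forward; pixel columns grow to the right and rows downward; lengths in m; the calibration is good to about 2 mm. A picture is of the moment at which its call begins. camera_model takes no time and is no camera call.
- arm.job_done(): hands the job in; it is judged then, once.
The state is a dict: "t": time; "q": joint angles; "qd": joint speeds; "joint_efforts": joint torques, N m; "eef_pos": TCP position; "ee_rot": TCP orientation; "force": force on the tool from outside, world axes, zero at the start; "moment": the same for the moment, N m; "width": finger opening in m; "gripper_force": force on a finger pad.
Only numpy, scipy, OpenCV 4.12 (cv2) and the standard library are available. Lean on these libraries where they do the work, as an engineer would, in place of code of your own. Each camera call takes 0.05 s, during which the arm holds its last target. There are 200 camera calls.

## Working session

There is one attempt and no reset: what is moved stays moved. The work goes in short steps, Python scripts to look and compute and a tool call to move; the robot and the scene stay as the last step left them, time stands still between calls to the robot, and variables do not carry over. Pictures are saved under pics/ and viewed, at most 14 in all, crops included, and the job is handed in when it is done.

Besides the shell and the picture viewer there is one more tool, called after "Call:" as name(argument=value, ...) on one line, values as JSON. move_arm: Moves the arm, as the interface text tells. Its arguments: {"type":"object","properties":{"rows":{"type":"string"},"squeeze":{"type":"number"}},"required":["rows"]}

```bash
ls; mkdir -p pics; python3 - <<'E'
from station import arm
import cv2,numpy as np
for n in("scene","top"):
    p,d=arm.grab_frame(n); cv2.imwrite(f"pics/{n}0.png",p); np.save(f"{n}0.npy",d)
    m=arm.camera_model(n);print(n,m["mtx"],np.round(m["camera_from_world"],4),(d>0).mean())
s=arm.get_state();print({k:np.round(v,4) for k,v in s.items()},arm.finger_overhang)
E
```

```text
pics
scene [[480.5461143    0.         253.84100832]
 [  0.         480.5461143  194.17305231]
 [  0.           0.           1.        ]] [[ 3.9650e-01  9.1800e-01  1.5000e-03 -1.9870e-01]
 [ 7.9710e-01 -3.4350e-01 -4.9660e-01 -4.0710e-01]
 [-4.5540e-01  1.9810e-01 -8.6800e-01  1.5664e+00]
 [ 0.0000e+00  0.0000e+00  0.0000e+00  1.0000e+00]] 0.9961191813151041
top [[394.19118514   0.         252.57933567]
 [  0.         394.19118514 188.58266033]
 [  0.           0.           1.        ]] [[ 0.0296 -0.9996 -0.0014 -0.0033]
 [-0.9962 -0.0293 -0.0816  0.5462]
 [ 0.0815  0.0038 -0.9967  1.2029]
 [ 0.      0.      0.      1.    ]] 0.9961090087890625
{'t': np.float64(0.1), 'q': array([ 1.5981e+00,  3.5930e-01,  1.1100e-02, -3.0000e-04, -1.2241e+00,
       -2.8810e-01]), 'qd': array([-0.0003, -0.0025,  0.0027,  0.0032,  0.0003,  0.0019]), 'joint_efforts': array([-1.90000e-03, -5.84163e+01,  2.93752e+01,  7.01560e+00,
        1.02000e-02, -0.00000e+00]), 'eef_pos': array([0.174 , 0.6517, 0.2337]), 'ee_rot': array([ 3.1401e+00, -2.0000e-04, -2.6090e-01]), 'force': array([-1.1048,  0.0114,  0.8745]), 'moment': array([-0.0182,  0.036 , -0.0175]), 'gripper_force': np.float64(0.0), 'width': np.float64(0.0877)} 0.008
```

View pics/scene0.png

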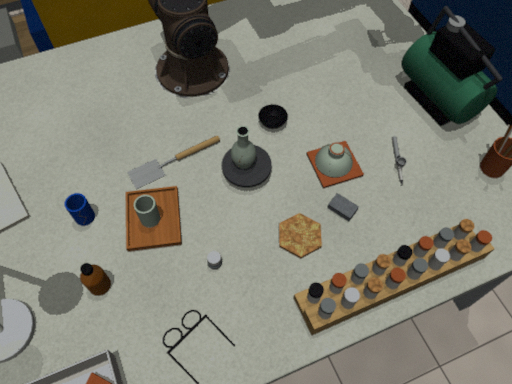

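View pics/top0.png

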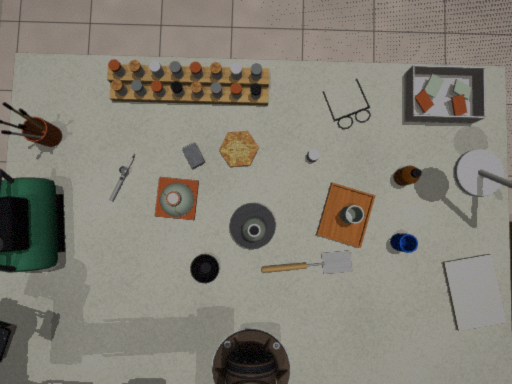

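The scene view shows vase on wheel at (246,160), bowl on tile (335,160), beaker in tray (150,210), empty hex mat (300,235), and blue look-alike at (80,208). The top view shows wheel (252,226) with vase lip (254,230), tile (177,198) with bowl foot (174,199), tray (346,215) with beaker (354,214), and mat (239,149).

```bash
cat >h.py <<'E'
import numpy as np,cv2
from station import arm
def cloud(n,d):
    m=arm.camera_model(n);K=m["mtx"];T=np.linalg.inv(m["camera_from_world"])
    v,u=np.mgrid[:d.shape[0],:d.shape[1]]
    P=np.stack([(u-K[0,2])/K[0,0]*d,(v-K[1,2])/K[1,1]*d,d],-1)
    P=P@T[:3,:3].T+T[:3,3]; P[d<=0]=np.nan
    return P
def crop(p,u,v,w,h,s,fn): cv2.imwrite(fn,cv2.resize(p[v:v+h,u:u+w],None,fx=s,fy=s,interpolation=cv2.INTER_CUBIC))
def stats(Q):
    (c,wh,a)=cv2.minAreaRect(Q[:,:2].astype(np.float32)*1000)
    cc,r=cv2.minEnclosingCircle(Q[:,:2].astype(np.float32)*1000)
    return f"n{len(Q)} z{np.median(Q[:,2])*1000:.1f} rect {np.round(c,1)} {np.round(wh,1)} {a:.1f} circ {np.round(cc,1)} r{r:.1f}"
E
python3 - <<'E'
from h import *
np.set_printoptions(suppress=True)
C={n:cloud(n,np.load(n+"0.npy")) for n in("top","scene")}
B={"top":dict(vase=(232,208,42,44),bowl=(158,180,36,38),beaker=(338,200,30,28),wheel=(226,200,52,50),tile=(150,172,52,52),tray=(314,178,66,72),mat=(215,126,48,44),paint=(303,147,20,20),air=(105,150,35,55),sand=(178,140,30,30),dark=(187,250,36,36),blue=(385,228,38,28)),
"scene":dict(vase=(225,120,40,55),bowl=(312,138,45,40),beaker=(132,190,32,40),wheel=(216,138,60,52),tile=(303,138,64,52),tray=(120,180,68,75),mat=(274,208,55,55),paint=(203,248,22,24),dark=(255,100,36,34))}
Z=dict(vase=(.165,.2),bowl=(.070,.09),beaker=(.085,.12),wheel=(.033,.047),tile=(.008,.017),tray=(.006,.026),mat=(.008,.017),paint=(.03,.06),air=(.007,.05),sand=(.018,.03),dark=(.01,.2),blue=(.07,.12))
for n in B:
  for k,(u,v,w,h) in B[n].items():
    Q=C[n][v:v+h,u:u+w].reshape(-1,3);Q=Q[~np.isnan(Q[:,0])]
    print(n,k,"zmax%.1f"%(Q[:,2].max()*1000),end=" ")
    Q=Q[(Q[:,2]>Z[k][0])&(Q[:,2]<Z[k][1])]
    print(stats(Q) if len(Q)>3 else len(Q))
b=C["top"][280:310,300:330].reshape(-1,3);print(b.mean(0))
b=C["scene"][280:310,230:250].reshape(-1,3);print(b.mean(0))
E
```

```text
top vase zmax185.7 n133 z180.1 rect [421.8   5.1] [32.1 32.3] 1.7 circ [422.4   6.2] r17.3
top bowl zmax84.3 n174 z78.3 rect [506.7 248.2] [41.9 40.4] 2.5 circ [506.7 248.7] r21.6
top beaker zmax98.2 n114 z93.1 rect [ 474.9 -284.5] [52.4 54. ] 1.4 circ [ 475.  -285.1] r27.7
top wheel zmax185.7 n1200 z39.5 rect [432.3   9.8] [136.6 137.3] 1.1 circ [432.6  10.9] r69.8
top tile zmax84.3 n613 z12.2 rect [511. 251.] [125.2 124.8] 86.0 circ [511.6 250.5] r85.0
top tray zmax98.2 n2091 z10.5 rect [ 480.2 -278.2] [211.8 183.4] 1.9 circ [ 480.6 -256.4] r123.8
top mat zmax20.2 n947 z11.8 rect [673.7  61. ] [123.2 109.4] 35.4 circ [673.5  61.2] r62.1
top paint zmax49.3 n106 z41.0 rect [ 656.6 -171.3] [32.7 33.6] 46.5 circ [ 656.4 -172.2] r17.8
top air zmax44.0 n229 z13.3 rect [571.5 421. ] [ 75.3 154. ] 84.0 circ [571.9 424.1] r81.0
top sand zmax30.9 n320 z23.4 rect [647.1 203. ] [70.  44.9] 28.9 circ [648.  202.8] r40.4
top dark zmax34.4 n489 z19.9 rect [298.9 153.5] [84.6 86. ] 2.7 circ [298.6 152.6] r44.3
top blue zmax87.8 n147 z82.1 rect [ 395.1 -446. ] [52.6 54. ] 1.5 circ [ 395.8 -445.4] r
[... 215 characters left out ...]
173 z93.5 rect [ 476.3 -290.8] [53.9 53.3] 27.9 circ [ 474.6 -289.7] r28.9
scene wheel zmax169.1 n1187 z39.5 rect [438.6   3.9] [137.9 129.2] 79.0 circ [434.2   4.5] r70.6
scene tile zmax82.4 n551 z11.5 rect [511.5 245. ] [126.5 126.7] 86.0 circ [511.6 245.8] r86.8
scene tray zmax101.3 n2491 z11.0 rect [ 461.6 -270.8] [168.4 216.7] 71.0 circ [ 460.6 -287.8] r123.9
scene mat zmax19.5 n1311 z11.7 rect [674.2  55.1] [111.  122.1] 6.0 circ [674.   55.8] r64.4
scene paint zmax47.3 n160 z41.2 rect [ 657.  -176.9] [32.7 34.5] 67.1 circ [ 656.5 -178.2] r18.0
scene dark zmax36.4 n397 z20.6 rect [298.8 148. ] [87.3 88.3] 29.6 circ [299.5 146.8] r45.5
[ 0.22458542 -0.18852827 -0.00070728]
[nan nan nan]
```

```bash
python3 - <<'E'
from h import *
for n,box in(("top",(310,178,70,75)),("scene",(120,182,66,72))):
    p=cv2.imread(f"pics/{n}0.png");P=cloud(n,np.load(n+"0.npy"));u,v,w,h=box
    hsv=cv2.cvtColor(p,cv2.COLOR_BGR2HSV)
    m=np.zeros(p.shape[:2],np.uint8);m[v:v+h,u:u+w]=1
    m&=((hsv[...,0]<20)&(hsv[...,1]>110)&(P[...,2]<.03)).astype(np.uint8)
    k,l,s,_=cv2.connectedComponentsWithStats(m);m=l==1+s[1:,4].argmax()
    print(n,stats(P[m]))
    m2=m&(P[...,2]>.015)
    print(" rim",stats(P[m2]))
P=cloud("top",np.load("top0.npy"));Q=P[170:280,0:68].reshape(-1,3);Q=Q[Q[:,2]>.03];print(Q.min(0),Q.max(0))
E
```

```text
top n2107 z9.9 rect [ 473.9 -278.7] [141.4 169.2] 74.7 circ [ 474.4 -278. ] r108.1
 rim n397 z19.1 rect [ 474.  -278.3] [140.4 169.2] 74.7 circ [ 474.4 -278. ] r108.1
scene n2456 z10.7 rect [ 473.9 -283.1] [139.2 174.2] 74.7 circ [ 474.1 -282.8] r109.5
 rim n531 z19.4 rect [ 473.9 -283.1] [139.1 174.3] 74.8 circ [ 474.2 -282.9] r109.5
[0.28686672 0.57527373 0.05967276] [0.55937457 0.71219533 0.25721436]
```

Call:
move_arm(rows="0 0 -7.48 0 0 0 0.0876; 0 0 -7.48 0 0 -0.03 0.0876; 0 0 0 0 0 -0.04 0.0876; 0 0 0 0 0 0 0.0876", squeeze=20)

```text
t: 0.6
eef_pos: [0.1744, 0.6535, 0.3082]
ee_rot: [-3.136, -0.001, 0.0]
force: [-0.4, -0.0, 0.3]
width: 0.0876
gripper_force: 0.0
```

Call:
move_arm(rows="0 0 0 .025 .05 0 .0876;0 0 0 .025 .05 0 .0876;0 0 0 .025 .05 0 .0876;0 0 0 .025 .05 0 .0876;0 0 0 .025 .05 0 .0876;0 0 0 .015 .05 0 .0876;0 0 0 .015 .05 0 .0876;0 0 0 .015 .05 0 .0876")

```text
t: 1.6
eef_pos: [0.3441, 0.2502, 0.3039]
ee_rot: [3.141, 0.001, 0.0]
force: [0.8, -0.0, 0.8]
width: 0.0877
gripper_force: 0.0
```

Call:
move_arm(rows="0 0 0 .015 .05 0 .0876;0 0 0 .015 .05 0 .0876;0 0 0 .015 .05 0 .0876;0 0 0 .015 .05 0 .0876;0 0 0 .018 .05 0 .0876;0 0 0 0.015 0 0 .0876;0 0 0 0 0 0 .0876;0 0 0 0 0 0 .0876")

```text
t: 2.6
eef_pos: [0.4368, 0.0029, 0.3041]
ee_rot: [3.141, 0.001, 0.001]
force: [-0.8, 0.1, 0.5]
width: 0.0875
gripper_force: 0.0
```

```bash
python3 - <<'E'
from h import *
np.set_printoptions(suppress=True,precision=4)
s=arm.get_state();print(s["eef_pos"],s["ee_rot"],s["q"])
for n in("scene","top"):
    p,d=arm.grab_frame(n); np.save(n+"1.npy",d);cv2.imwrite(f"pics/{n}1.png",p)
    if n=="scene": crop(p,170,40,160,160,4-.3,"pics/scene1c.png")
E
```

```text
[0.4368 0.0029 0.3041] [3.1415 0.001  0.0011] [ 0.4609 -0.0896 -0.3599 -0.0004 -1.3014  1.1111]
```

View pics/scene1.png

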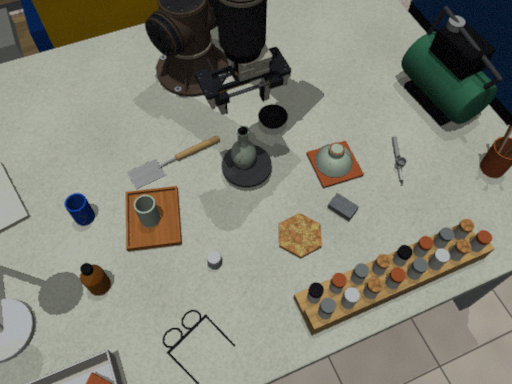

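The scene view shows the open fingers at about (224,104) and (264,95), above and robot-side of the vase at (243,150). I'll check the camera bias from the finger depths.

```bash
python3 - <<'E'
from h import *
for n in("scene","top"):
    P=cloud(n,np.load(n+"1.npy")).reshape(-1,3)
    for a,b in((.285,.345),(.30,.32),(.32,.34)):
        Q=P[(P[:,2]>a)&(P[:,2]<b)&(abs(P[:,1])<.12)&(P[:,0]>.36)&(P[:,0]<.52)]
        if len(Q)<5: print(n,a,len(Q));continue
        L=Q[Q[:,1]>.003];R=Q[Q[:,1]<=.003]
        print(n,a,b)
        for q in(L,R): print("  ",len(q),np.round(q.min(0),4),np.round(q.max(0),4)) if len(q) else None
E
```

```text
scene 0.285 0.345
   142 [0.424  0.0435 0.2953] [0.4486 0.0633 0.3441]
   76 [ 0.4308 -0.0607  0.2964] [ 0.4497 -0.0426  0.3345]
scene 0.3 0.32
   61 [0.4246 0.0435 0.3002] [0.4486 0.0592 0.32  ]
   47 [ 0.4308 -0.0595  0.3006] [ 0.4497 -0.0439  0.3197]
scene 0.32 0.34
   58 [0.424  0.0443 0.3204] [0.4479 0.0633 0.3393]
   24 [ 0.4415 -0.0607  0.3213] [ 0.4482 -0.0426  0.3345]
top 0.285 0
top 0.3 0
top 0.32 0
```

Call:
move_arm(rows="0 0 0 -.015 -.0005 .012 .0876;0 0 0 0 0 .03 .0876;0 0 0 0 0 .03 .0876;0 0 0 0 0 .03 .0876;0 0 0 0 0 .03 .0876;0 0 0 0 0 .03 .0876;0 0 0 0 0 0 .0876;0 0 0 0 0 0 .0876")

```text
t: 3.7
eef_pos: [0.4229, 0.0034, 0.1437]
ee_rot: [-3.141, -0.001, 0.002]
force: [0.2, 1.7, -0.4]
width: 0.0877
gripper_force: 0.0
```

Close gently.

Call:
move_arm(rows="0 0 0 0 0 0 .06;0 0 0 0 0 0 .04;0 0 0 0 0 0 .034;0 0 0 0 0 0 .03;0 0 0 0 0 0 .026;0 0 0 0 0 0 .022;0 0 0 0 0 0 .015;0 0 0 0 0 0 .015", squeeze=20)

```text
t: 4.7
eef_pos: [0.4223, 0.0028, 0.1426]
ee_rot: [-3.142, -0.0, 0.0]
force: [0.4, 0.6, -0.5]
width: 0.0319
gripper_force: 20.0
```

Call:
move_arm(rows="0 0 0 0 0 0 .015;0 0 0 0 0 0 .015")

```text
t: 4.95
eef_pos: [0.4223, 0.0028, 0.1426]
ee_rot: [-3.142, -0.0, 0.0]
force: [-0.5, 0.9, 0.8]
width: 0.0321
gripper_force: 20.0
```

```bash
python3 - <<'E'
from h import *
p,d=arm.grab_frame("scene"); crop(p,200,70,110,120,5,"pics/s2.png")
E
```

```text
(no output)
```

View pics/s2.png

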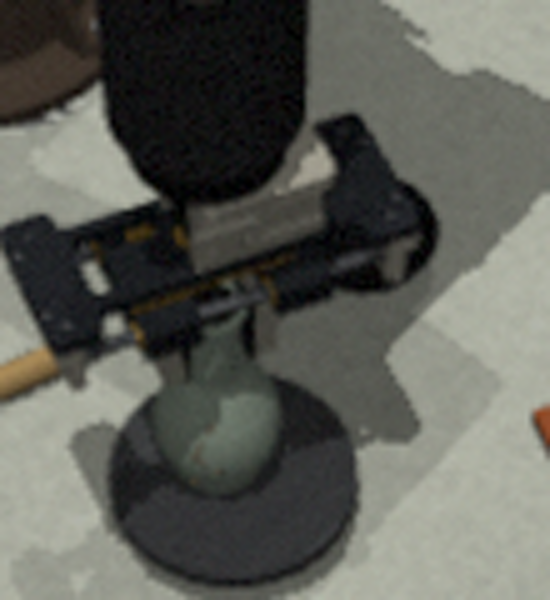

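The vase (crop ~(215,400)) stands upright between the fingers at (185,355) and (265,330), but the opening is 32 mm rather than 27. I'll make a small test lift.

Call:
move_arm(rows="0 0 0 0 0 -.004 .015;0 0 0 0 0 -.004 .015;0 0 0 0 0 -.004 .015;0 0 0 0 0 0 .015;0 0 0 0 0 0 .015", squeeze=20)

```text
t: 5.62
eef_pos: [0.4222, 0.0027, 0.1545]
ee_rot: [-3.142, 0.0, 0.0]
force: [-1.0, -0.1, -3.2]
width: 0.0317
gripper_force: 20.0
```

Call:
move_arm(rows="0 0 0 0 0 -.015 .015;0 0 0 0 0 -.015 .015;0 0 0 .01 -.0025 0 .015;0 0 0 .02 -.005 0 .015;0 0 0 .03 -.007 0 .015;0 0 0 .035 -.007 0 .015;0 0 0 .035 -.007 0 .015;0 0 0 .035 -.007 0 .015", squeeze=25)

```text
t: 6.62
eef_pos: [0.5894, 0.0386, 0.1826]
ee_rot: [3.141, 0.002, 0.0]
force: [0.3, -0.1, -2.9]
width: 0.0317
gripper_force: 25.0
```

Call:
move_arm(rows="0 0 0 .035 -.007 0 .015;0 0 0 .028 -.007 0 .015;0 0 0 .016 -.004 0 .015;0 0 0 .008 -.002 0 .015;0 0 0 0 0 0 .015;0 0 0 0 0 0 .015;0 0 0 0 0 0 .015")

```text
t: 7.5
eef_pos: [0.6738, 0.0582, 0.1849]
ee_rot: [-3.141, -0.0, 0.0]
force: [0.2, -0.1, -3.3]
width: 0.0314
gripper_force: 25.0
```

```bash
python3 - <<'E'
from h import *
s=arm.get_state();print(s["eef_pos"],s["width"])
for n in("scene","top"):
    p,d=arm.grab_frame(n);P=cloud(n,d).reshape(-1,3);e=s["eef_pos"]
    for a,b in((.09,.11),(.11,.13),(.13,.15)):
        Q=P[(P[:,2]>a)&(P[:,2]<b)&(abs(P[:,1]-e[1])<.05)&(abs(P[:,0]-e[0])<.05)]
        if len(Q)>5: print(n,a,stats(Q))
    if n=="scene":crop(p,245,140,110,110,5,"pics/s3.png")
E
```

```text
[0.67380138 0.05818459 0.18488722] 0.03142121647752599
scene 0.09 n15 z103.9 rect [694.9  37.2] [35.3  7.9] 49.1 circ [691.9  39.8] r17.6
scene 0.11 n91 z122.9 rect [685.   44.1] [68.6 36.6] 46.0 circ [674.5  54.2] r34.5
scene 0.13 n219 z140.8 rect [685.1  49.5] [65.4 43.7] 63.0 circ [676.4  53.9] r33.5
top 0.11 n18 z127.8 rect [648.2  60.5] [14.7 57.4] 1.1 circ [655.5  60.6] r28.7
top 0.13 n64 z142.3 rect [649.2  60.9] [51.1 16.9] 84.2 circ [655.1  60.3] r25.7
```

View pics/s3.png

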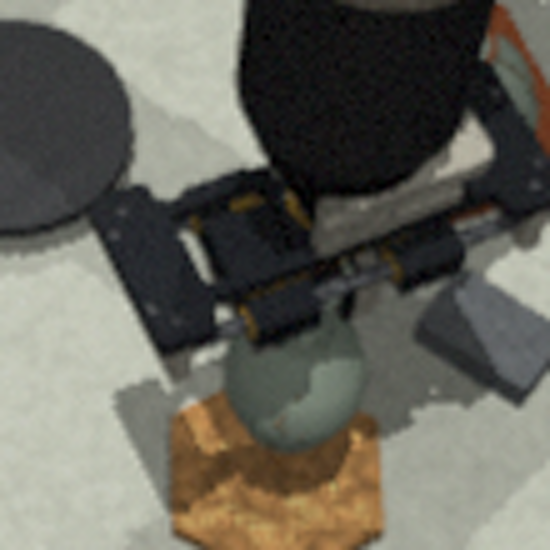

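The vase hangs upright (crop (295,385)) over the mat (275,480), centred. Lowering.

Call:
move_arm(rows="0 0 0 0 0 .015 .015;0 0 0 0 0 .02 .015;0 0 0 0 0 .02 .015;0 0 0 0 0 .006 .015;0 0 0 0 0 .003 .015;0 0 0 0 0 .003 .015;0 0 0 0 0 .002 .015;0 0 0 0 0 0 .015")

```text
t: 8.6
eef_pos: [0.6743, 0.0583, 0.1158]
ee_rot: [-3.141, -0.0, 0.0]
force: [-0.3, 0.4, -4.1]
width: 0.0315
gripper_force: 25.0
```

Call:
move_arm(rows="0 0 0 0 0 .0015 .015;0 0 0 0 0 0 .015;0 0 0 0 0 0 .015")

```text
t: 8.98
eef_pos: [0.6747, 0.0584, 0.1147]
ee_rot: [-3.141, -0.001, 0.001]
force: [-0.2, 0.2, 0.8]
width: 0.0314
gripper_force: 25.0
```

Call:
move_arm(rows="0 0 0 0 0 0 .034;0 0 0 0 0 0 .037;0 0 0 0 0 0 .042;0 0 0 0 0 0 .06;0 0 0 0 0 0 .0876;0 0 0 0 0 0 .0876;0 0 0 0 0 -.01 .0876;0 0 0 0 0 -.03 .0876")

```text
t: 9.98
eef_pos: [0.6733, 0.058, 0.1534]
ee_rot: [3.141, 0.003, 0.0]
force: [-0.0, -0.2, -0.9]
width: 0.0847
gripper_force: 0.0
```

Call:
move_arm(rows="0 0 0 0 0 -.04 .0876;0 0 0 0 0 -.04 .0876;0 0 0 -.028 -.03 0 .0876;0 0 0 -.028 -.032 0 .0876;0 0 0 -.028 -.032 0 .0876;0 0 0 -.028 -.032 0 .0876;0 0 0 -.028 -.032 0 .0876;0 0 0 -.027 -.029 0 .0876")

```text
t: 10.98
eef_pos: [0.5063, 0.2463, 0.2351]
ee_rot: [-3.141, -0.001, 0.001]
force: [0.5, 0.6, -0.3]
width: 0.0875
gripper_force: 0.0
```

```bash
python3 - <<'E'
from h import *
s=arm.get_state();print(s["eef_pos"],s["ee_rot"])
p,d=arm.grab_frame("scene");P=cloud("scene",d);cv2.imwrite("pics/s4.png",p)
Q=P[180:250,270:330].reshape(-1,3)
for a,b in((.14,.17),(.045,.075)):
  print(stats(Q[(Q[:,2]>a)&(Q[:,2]<b)]))
E
```

```text
[0.50631971 0.24630959 0.23506456] [-3.14079003e+00 -9.85938633e-04  5.54915148e-04]
n154 z151.4 rect [674.9  55.6] [33.1 33.1] 1.4 circ [674.1  55.7] r18.6
n194 z63.0 rect [685.8  47.7] [68.1 44.1] 53.6 circ [675.9  55. ] r34.6
```

View pics/s4.png

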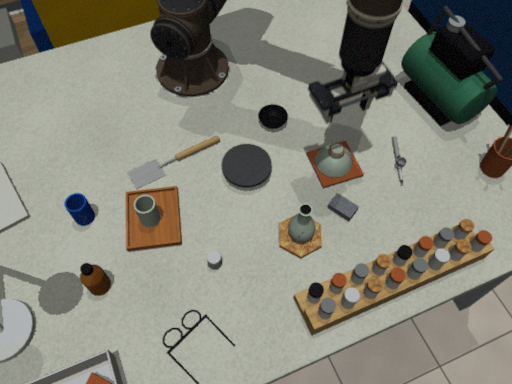

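The vase stands upright on the mat (301,230), the wheel (246,165) is empty, and the gripper is above the bowl (335,160). Descending.

Call:
move_arm(rows="0 0 0 0 0 .03 .0876;0 0 0 0 0 .03 .0876;0 0 0 0 0 .03 .0876;0 0 0 0 0 .03 .0876;0 0 0 0 0 .025 .0876;0 0 0 0 0 .015 .0876;0 0 0 0 0 0 .0876;0 0 0 0 0 0 .0876")

```text
t: 12.02
eef_pos: [0.5078, 0.2458, 0.0752]
ee_rot: [-3.141, -0.001, 0.001]
force: [0.3, -0.3, 0.1]
width: 0.0874
gripper_force: 0.0
```

Call:
move_arm(rows="0 0 0 0 0 .004 .07;0 0 0 0 0 0 .06;0 0 0 0 0 0 .052;0 0 0 0 0 0 .047;0 0 0 0 0 0 .044;0 0 0 0 0 0 .041;0 0 0 0 0 0 .03;0 0 0 0 0 0 .03", squeeze=25)

```text
t: 13.02
eef_pos: [0.5073, 0.2455, 0.0701]
ee_rot: [-3.141, -0.0, 0.0]
force: [0.1, 1.6, -0.1]
width: 0.0428
gripper_force: 25.0
```

Call:
move_arm(rows="0 0 0 0 0 -.004 .03;0 0 0 0 0 -.01 .03;0 0 0 0 0 -.02 .03;0 0 0 0 0 -.025 .03;0 0 0 0 0 -.016 .03;0 0 0 0 0 0 .03;0 0 0 0 0 0 .03")

```text
t: 13.9
eef_pos: [0.5066, 0.2449, 0.1443]
ee_rot: [3.141, 0.001, 0.0]
force: [0.4, 0.2, -2.5]
width: 0.0421
gripper_force: 24.9
```

```bash
python3 - <<'E'
from h import *
s=arm.get_state();print(s["eef_pos"],s["ee_rot"])
for n in("scene","top"):
  p,d=arm.grab_frame(n);P=cloud(n,d)
  if n=="scene":crop(p,290,80,110,110,5,"pics/s5.png")
  Q=P.reshape(-1,3);e=s["eef_pos"];Q=Q[(abs(Q[:,0]-e[0])<.08)&(abs(Q[:,1]-e[1])<.08)]
  for a,b in((.083,.1),(.1,.12)):
    q=Q[(Q[:,2]>a)&(Q[:,2]<b)];print(n,stats(q))
  # wheel edge refine
  b=P[138:192,214:276].reshape(-1,3) if n=="scene" else P[198:252,224:280].reshape(-1,3)
  print(n,"wheel",stats(b[(b[:,2]>.035)&(b[:,2]<.045)]))
E
```

```text
[0.50663297 0.24490452 0.14431956] [3.14109461e+00 1.04567089e-03 5.77956341e-05]
scene n162 z93.9 rect [528.4 228.5] [106.2  57.9] 58.1 circ [510.1 239.6] r53.4
scene n341 z111.2 rect [523.2 235.5] [101.   69.2] 70.0 circ [508.5 240.6] r51.1
scene wheel n1616 z39.4 rect [433.3   4.9] [139.1 138.3] 41.7 circ [433.2   4.5] r71.8
top n39 z94.4 rect [503.3 233.3] [ 67.4 105.5] 78.0 circ [506.1 246.7] r53.4
top n100 z112.0 rect [501.6 236.5] [65.8 96.1] 77.1 circ [505.3 246.5] r50.1
top wheel n1582 z39.6 rect [432.4   9.9] [137.  136.8] 2.3 circ [432.9  10.9] r69.8
```

View pics/s5.png

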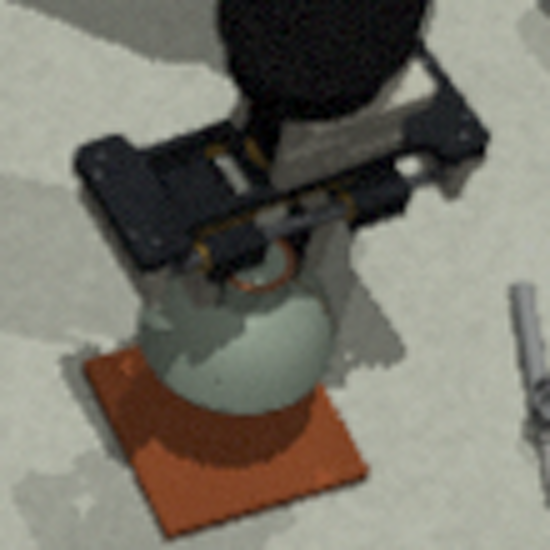

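The bowl hangs level from its foot (crop (235,340)) above the tile. Carrying it to the wheel.

Call:
move_arm(rows="0 0 0 -.004 .012 0 .03;0 0 0 -.007 .022 0 .03;0 0 0 -.009 .03 0 .03;0 0 0 -.011 .035 0 .03;0 0 0 -.011 .035 0 .03;0 0 0 -.011 .035 0 .03;0 0 0 -.009 .03 0 .03;0 0 0 -.007 .022 0 .03")

```text
t: 15.0
eef_pos: [0.4365, 0.0218, 0.145]
ee_rot: [3.142, 0.0, -0.001]
force: [0.5, 0.6, -2.1]
width: 0.0429
gripper_force: 24.9
```

Call:
move_arm(rows="0 0 0 -.0035 .0115 0 .03;0 0 0 -.001 .005 0 .03;0 0 0 0 0 0 .03;0 0 0 0 0 0 .03")

```text
t: 15.5
eef_pos: [0.434, 0.0082, 0.145]
ee_rot: [3.142, -0.0, 0.001]
force: [0.0, -0.4, -1.8]
width: 0.0428
gripper_force: 24.9
```

```bash
python3 - <<'E'
from h import *
s=arm.get_state();print(s["eef_pos"],s["ee_rot"],s["width"])
for n in("scene","top"):
  p,d=arm.grab_frame(n);P=cloud(n,d)
  Q=P.reshape(-1,3);e=s["eef_pos"];Q=Q[(abs(Q[:,0]-e[0])<.08)&(abs(Q[:,1]-e[1])<.08)]
  for a,b in((.083,.1),(.1,.12)):
    q=Q[(Q[:,2]>a)&(Q[:,2]<b)];print(n,stats(q))
E
```

```text
[0.43404373 0.00818232 0.14501916] [ 3.14158606e+00 -6.28848926e-05  8.03191389e-04] 0.042827391246638674
scene n141 z94.2 rect [451.1  -1.3] [105.7  70.1] 70.2 circ [434.8   5. ] r53.3
scene n356 z111.5 rect [450.    1.1] [101.1  76.8] 74.3 circ [437.6   4.1] r51.2
top n0 znan rect [0. 0.] [0. 0.] 0.0 circ [0. 0.] r0.0
top n0 znan rect [0. 0.] [0. 0.] 0.0 circ [0. 0.] r0.0
  return _methods._mean(a, axis=axis, dtype=dtype,
  ret = ret.dtype.type(ret / rcount)
```

Call:
move_arm(rows="0 0 0 -.001 0 .015 .03;0 0 0 0 0 .015 .03;0 0 0 0 0 .01 .03;0 0 0 0 0 .003 .03;0 0 0 0 0 .002 .03;0 0 0 0 0 .001 .03;0 0 0 0 0 0 .03;0 0 0 0 0 0 .03")

```text
t: 16.6
eef_pos: [0.4329, 0.0078, 0.0993]
ee_rot: [-3.141, -0.0, 0.0]
force: [-0.1, 0.9, -2.2]
width: 0.0428
gripper_force: 24.9
```

Call:
move_arm(rows="0 0 0 0 0 .001 .03;0 0 0 0 0 0 .03;0 0 0 0 0 .001 .03;0 0 0 0 0 0 .03")

```text
t: 17.1
eef_pos: [0.4329, 0.0078, 0.098]
ee_rot: [3.141, -0.0, 0.001]
force: [-5.3, 0.6, 12.5]
width: 0.0428
gripper_force: 25.2
```

Call:
move_arm(rows="0 0 0 0 0 -.0008 .03;0 0 0 0 0 0 .046;0 0 0 0 0 0 .05;0 0 0 0 0 0 .065;0 0 0 0 0 0 .0876;0 0 0 0 0 0 .0876;0 0 0 0 0 -.015 .0876;0 0 0 0 0 -.035 .0876")

```text
t: 18.1
eef_pos: [0.4317, 0.0073, 0.1473]
ee_rot: [3.14, 0.003, 0.0]
force: [0.1, -0.4, 0.2]
width: 0.0872
gripper_force: 0.0
```

Call:
move_arm(rows="0 0 0 0 0 -.05 .0876;0 0 0 0 .02 -.03 .0876;0 0 0 .007 .045 0 .0876;0 0 0 .007 .045 0 .0876;0 0 0 .007 .05 0 .0876;0 0 0 .007 .05 0 .0876;0 0 0 .007 .045 0 .0876;0 0 0 .007 .04 0 .0876")

```text
t: 19.1
eef_pos: [0.4748, -0.289, 0.2277]
ee_rot: [-3.142, 0.0, -0.0]
force: [-0.1, -0.3, -0.0]
width: 0.0877
gripper_force: 0.0
```

Call:
move_arm(rows="0 0 0 0 0 0 .0876;0 0 0 0 0 0 .0876")

```text
t: 19.35
eef_pos: [0.4745, -0.2871, 0.2275]
ee_rot: [-3.141, 0.001, -0.0]
force: [0.3, -0.1, -0.1]
width: 0.0878
gripper_force: 0.0
```

```bash
python3 - <<'E'
from h import *
s=arm.get_state();print(s["eef_pos"],s["ee_rot"],s["width"])
for n in("scene","top"):
  p,d=arm.grab_frame(n);P=cloud(n,d).reshape(-1,3)
  if n=="scene": cv2.imwrite("pics/s6.png",p)
  Q=P[(abs(P[:,0]-.433)<.075)&(abs(P[:,1]-.007)<.075)]
  for a,b in((.1,.12),(.042,.1),(.035,.043)):
    q=Q[(Q[:,2]>a)&(Q[:,2]<b)];print(n,stats(q))
  Q=P[(abs(P[:,0]-.475)<.05)&(abs(P[:,1]+.287)<.04)&(P[:,2]>.088)&(P[:,2]<.12)];print(n,"beaker",stats(Q) if len(Q)>5 else 0)
E
```

```text
[ 0.4744876  -0.28709557  0.22748337] [-3.14117081e+00  7.24849865e-04 -4.57677228e-04] 0.08779458851011053
scene n188 z105.5 rect [432.5   5.2] [40.  45.3] 66.7 circ [433.2   5.5] r23.4
scene n930 z70.2 rect [434.5   5. ] [136.1 123.4] 89.9 circ [437.4   4.6] r69.6
scene n578 z39.2 rect [432.5   4.3] [137.4 138.5] 63.6 circ [433.    4.6] r70.9
scene beaker n144 z94.0 rect [ 475.8 -291.5] [52.9 54.2] 78.3 circ [ 476.1 -289.3] r29.4
top n171 z106.0 rect [431.4  11. ] [40.1 40.3] 1.8 circ [432.6  10.4] r21.2
top n900 z72.1 rect [436.2  11.7] [130.1 129.2] 36.9 circ [433.2  10.7] r68.8
top n607 z39.3 rect [432.3   9.8] [136.7 137.2] 1.8 circ [432.9  10.8] r69.8
top beaker 0
```

View pics/s6.png

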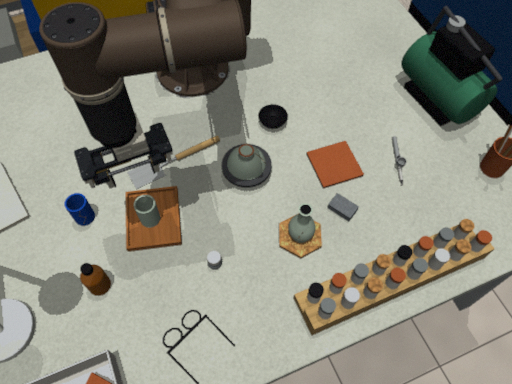

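The bowl sits centred on the wheel (246,163), the tile (335,163) is free, and the gripper is above the beaker (147,210). Descending.

Call:
move_arm(rows="0 0 0 0 0 .03 .0876;0 0 0 0 0 .03 .0876;0 0 0 0 0 .03 .0876;0 0 0 0 0 .03 .0876;0 0 0 0 0 .025 .0876;0 0 0 0 0 .012 .0876;0 0 0 0 0 0 .0876;0 0 0 0 0 0 .0876")

```text
t: 20.45
eef_pos: [0.4757, -0.2872, 0.072]
ee_rot: [3.141, -0.002, 0.001]
force: [0.7, 0.2, -0.7]
width: 0.0876
gripper_force: 0.0
```

Call:
move_arm(rows="0 0 0 0 0 0 .075;0 0 0 0 0 0 .065;0 0 0 0 0 0 .06;0 0 0 0 0 0 .057;0 0 0 0 0 0 .054;0 0 0 0 0 0 .045;0 0 0 0 0 0 .045;0 0 0 0 0 0 .045", squeeze=20)

```text
t: 21.45
eef_pos: [0.4752, -0.2875, 0.0711]
ee_rot: [3.141, -0.001, 0.0]
force: [0.9, -3.7, 2.0]
width: 0.0543
gripper_force: 20.0
```

Call:
move_arm(rows="0 0 0 0 0 -.005 .045;0 0 0 0 0 -.015 .045;0 0 0 0 0 -.03 .045;0 0 0 0 0 -.035 .045;0 0 0 0 0 -.035 .045;0 0 0 0 0 -.02 .045;0 0 0 0 0 0 .045;0 0 0 0 0 0 .045")

```text
t: 22.45
eef_pos: [0.4741, -0.2868, 0.2101]
ee_rot: [-3.141, 0.001, 0.0]
force: [-0.3, -0.6, -2.8]
width: 0.0542
gripper_force: 20.0
```

```bash
python3 - <<'E'
from h import *
s=arm.get_state();print(s["eef_pos"],s["ee_rot"],s["width"],s["force"])
p,d=arm.grab_frame("scene");P=cloud("scene",d).reshape(-1,3);e=s["eef_pos"]
crop(p,80,100,110,110,5,"pics/s7.png")
for a,b in((.15,.165),(.165,.18),(.18,.20)):
  Q=P[(abs(P[:,0]-e[0])<.05)&(abs(P[:,1]-e[1])<.05)&(P[:,2]>a)&(P[:,2]<b)];print(stats(Q) if len(Q)>5 else 0)
E
```

```text
[ 0.47411515 -0.28679548  0.21006708] [-3.14069262e+00  1.11653501e-03  1.06721065e-04] 0.05424586871507795 [-0.28751016 -0.61724586 -2.83129593]
n68 z158.6 rect [ 490.5 -289.2] [22.3 52.6] 0.2 circ [ 479.4 -289.3] r26.3
n100 z173.9 rect [ 477.6 -287.6] [47.5 51. ] 60.5 circ [ 475.3 -288.7] r27.3
n174 z189.9 rect [ 477.  -289.3] [50.9 51.3] 50.6 circ [ 476.  -289.2] r27.0
```

View pics/s7.png

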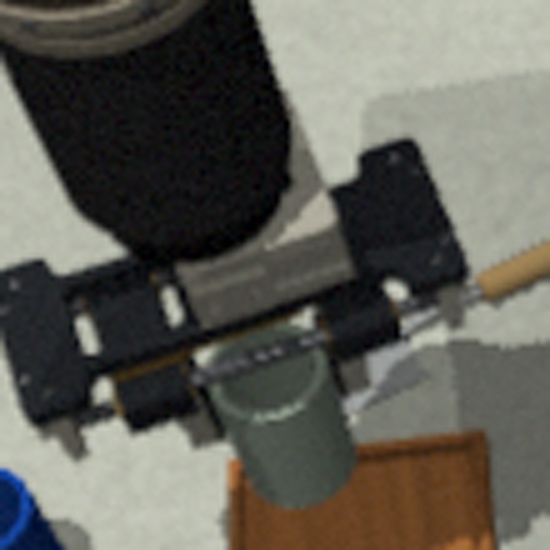

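The beaker hangs upright (crop (285,420)) above the tray. Carrying it high over the wheel to the tile.

Call:
move_arm(rows="0 0 0 .001 -.015 0 .045;0 0 0 .002 -.03 0 .045;0 0 0 .003 -.045 0 .045;0 0 0 .003 -.05 0 .045;0 0 0 .003 -.05 0 .045;0 0 0 .003 -.05 0 .045;0 0 0 .003 -.05 0 .045;0 0 0 .003 -.05 0 .045")

```text
t: 23.5
eef_pos: [0.4949, 0.0549, 0.2104]
ee_rot: [3.141, 0.001, 0.001]
force: [0.1, 0.2, -3.8]
width: 0.0541
gripper_force: 20.0
```

Call:
move_arm(rows="0 0 0 .003 -.05 0 .045;0 0 0 .003 -.05 0 .045;0 0 0 .003 -.04 0 .045;0 0 0 .003 -.03 0 .045;0 0 0 .002 -.015 0 .045;0 0 0 .0015 -.01 0 .045;0 0 0 0 0 0 .045;0 0 0 0 0 0 .045")

```text
t: 24.5
eef_pos: [0.511, 0.2469, 0.2108]
ee_rot: [3.141, 0.0, -0.0]
force: [1.2, 0.1, -2.6]
width: 0.0544
gripper_force: 20.0
```

```bash
python3 - <<'E'
from h import *
s=arm.get_state();print(s["eef_pos"],s["ee_rot"],s["width"],s["force"])
for n in("scene","top"):
  p,d=arm.grab_frame(n);P=cloud(n,d);e=s["eef_pos"]
  q=P.reshape(-1,3)
  for a,b in((.16,.175),(.175,.195)):
    Q=q[(abs(q[:,0]-e[0])<.05)&(abs(q[:,1]-e[1])<.05)&(q[:,2]>a)&(q[:,2]<b)];print(n,stats(Q) if len(Q)>5 else 0)
E
```

```text
[0.51101817 0.24694397 0.21082421] [ 3.14135137e+00  3.00756593e-04 -4.07316512e-04] 0.054383474595258295 [ 1.1801891   0.12596385 -2.6061367 ]
scene n82 z167.1 rect [524.6 233. ] [53.1 24.1] 52.4 circ [515.  240.4] r26.6
scene n112 z184.9 rect [517.8 244.6] [42.  53.5] 19.6 circ [511.5 243.3] r28.2
top 0
top 0
```

Call:
move_arm(rows="0 0 0 0 -.001 .02 .045;0 0 0 0 0 .035 .045;0 0 0 0 0 .035 .045;0 0 0 0 0 .025 .045;0 0 0 0 0 .012 .045;0 0 0 0 0 .005 .045;0 0 0 0 0 .002 .045;0 0 0 0 0 0 .045")

```text
t: 25.6
eef_pos: [0.5116, 0.249, 0.0776]
ee_rot: [-3.141, -0.001, 0.0]
force: [0.6, 0.3, -1.9]
width: 0.054
gripper_force: 20.0
```

Call:
move_arm(rows="0 0 0 0 0 .001 .045;0 0 0 0 0 .001 .045;0 0 0 0 0 0 .045")

```text
t: 25.98
eef_pos: [0.5112, 0.2488, 0.0749]
ee_rot: [-3.142, -0.0, 0.0]
force: [0.3, -0.3, -2.6]
width: 0.0545
gripper_force: 20.0
```

Call:
move_arm(rows="0 0 0 0 0 .001 .045;0 0 0 0 0 0 .045;0 0 0 0 0 0 .045")

```text
t: 26.35
eef_pos: [0.5112, 0.2488, 0.0738]
ee_rot: [3.142, 0.0, 0.0]
force: [0.3, 0.2, -3.1]
width: 0.0543
gripper_force: 20.0
```

Call:
move_arm(rows="0 0 0 0 0 .001 .045;0 0 0 0 0 0 .045;0 0 0 0 0 0 .045")

```text
t: 26.72
eef_pos: [0.5113, 0.2488, 0.0731]
ee_rot: [-3.141, -0.0, 0.0]
force: [-0.4, -0.0, 0.7]
width: 0.0544
gripper_force: 20.0
```

Call:
move_arm(rows="0 0 0 0 0 0 .057;0 0 0 0 0 0 .06;0 0 0 0 0 0 .07;0 0 0 0 0 0 .0876;0 0 0 0 0 0 .0876;0 0 0 0 0 -.02 .0876;0 0 0 0 0 -.04 .0876;0 0 0 0 0 -.045 .0876")

```text
t: 27.72
eef_pos: [0.5108, 0.2484, 0.1785]
ee_rot: [3.14, 0.001, 0.0]
force: [0.6, 0.4, -0.6]
width: 0.0875
gripper_force: 0.0
```

Call:
move_arm(rows="0 0 0 0 0 -.045 .0876;0 0 0 .02 .024 0 .0876;0 0 0 .033 .039 0 .0876;0 0 0 .036 .042 0 .0876;0 0 0 .034 .04 0 .0876;0 0 0 .026 .03 0 .0876;0 0 0 .014 .016 0 .0876;0 0 0 0 0 0 .0876")

```text
t: 28.72
eef_pos: [0.6746, 0.0568, 0.2222]
ee_rot: [3.141, 0.001, -0.002]
force: [-0.2, 0.2, 0.2]
width: 0.0873
gripper_force: 0.0
```

```bash
python3 - <<'E'
from h import *
s=arm.get_state();print(s["eef_pos"],s["ee_rot"],s["width"],s["force"])
for n in("scene","top"):
  p,d=arm.grab_frame(n);q=cloud(n,d).reshape(-1,3)
  if n=="scene":cv2.imwrite("pics/s8.png",p)
  for k,c,z in(("beaker",(.511,.247),(.09,.12)),("tile",(.511,.247),(.008,.016)),("vase",(.674,.057),(.14,.165))):
    Q=q[(abs(q[:,0]-c[0])<.075)&(abs(q[:,1]-c[1])<.075)&(q[:,2]>z[0])&(q[:,2]<z[1])];print(n,k,stats(Q) if len(Q)>5 else 0)
E
```

```text
[0.67462001 0.0567643  0.22219769] [ 3.14132523e+00  8.56626356e-04 -1.52351162e-03] 0.08730012198972739 [-0.24284384  0.19949504  0.24239381]
scene beaker n21 z96.0 rect [513.9 267.7] [ 7.3 31.4] 87.8 circ [513.8 266. ] r15.8
scene tile n33 z11.7 rect [552.6 261.9] [ 79.4 150.3] 27.8 circ [525.  247.6] r75.4
scene vase n151 z152.2 rect [674.6  55.3] [33.5 35.5] 18.5 circ [673.4  55.6] r18.8
top beaker n39 z96.3 rect [516.8 233.1] [49.  16.8] 18.4 circ [514.6 239.7] r24.5
top tile n643 z12.0 rect [509.7 229.8] [127.9  86.1] 0.5 circ [510.1 233.5] r74.2
top vase n45 z151.5 rect [669.7  61.4] [21.  31.3] 3.4 circ [673.4  61.4] r16.4
```

View pics/s8.png

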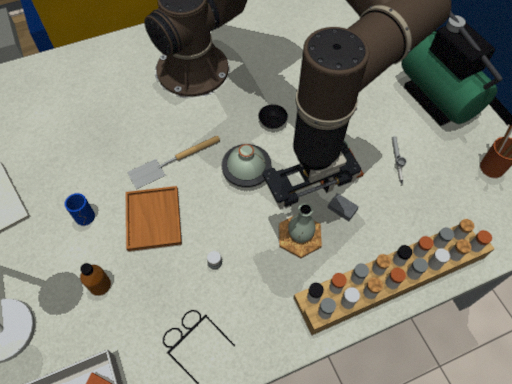

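The vase (302,228) still stands on the mat and the tray (153,218) is empty; the arm hides the tile for now. Grasping the vase.

Call:
move_arm(rows="0 0 0 0 -.001 .02 .0876;0 0 0 0 0 .03 .0876;0 0 0 0 0 .03 .0876;0 0 0 0 0 .02 .0876;0 0 0 0 0 .007 .0876;0 0 0 0 0 0 .0876;0 0 0 0 0 0 .07;0 0 0 0 0 0 .05")

```text
t: 29.82
eef_pos: [0.6747, 0.059, 0.1169]
ee_rot: [-3.141, -0.002, 0.0]
force: [-0.6, -0.5, -0.4]
width: 0.073
gripper_force: 0.0
```

Call:
move_arm(rows="0 0 0 0 0 0 .04;0 0 0 0 0 0 .036;0 0 0 0 0 0 .033;0 0 0 0 0 0 .03;0 0 0 0 0 0 .025;0 0 0 0 0 0 .015;0 0 0 0 0 0 .015;0 0 0 0 0 0 .015", squeeze=25)

```text
t: 30.82
eef_pos: [0.6742, 0.0588, 0.1158]
ee_rot: [3.142, 0.0, 0.0]
force: [0.2, -0.1, -0.2]
width: 0.0316
gripper_force: 25.0
```

Call:
move_arm(rows="0 0 0 0 0 -.005 .015;0 0 0 0 0 -.015 .015;0 0 0 0 0 -.025 .015;0 0 0 0 0 -.025 .015;0 0 0 -.008 .0136 0 .015;0 0 0 -.015 .0255 0 .015;0 0 0 -.02 .034 0 .015;0 0 0 -.022 .0374 0 .015")

```text
t: 31.82
eef_pos: [0.6076, -0.053, 0.1851]
ee_rot: [-3.142, 0.001, 0.0]
force: [1.0, -1.0, -3.8]
width: 0.0315
gripper_force: 25.0
```

Call:
move_arm(rows="0 0 0 -.025 .0425 0 .015;0 0 0 -.025 .0425 0 .015;0 0 0 -.025 .0425 0 .015;0 0 0 -.022 .0374 0 .015;0 0 0 -.02 .034 0 .015;0 0 0 -.012 .0204 0 .015;0 0 0 -.006 .0102 0 .015;0 0 0 0 0 0 .015")

```text
t: 32.83
eef_pos: [0.4736, -0.2816, 0.1857]
ee_rot: [-3.141, 0.0, -0.001]
force: [-0.1, -0.9, -3.3]
width: 0.0315
gripper_force: 25.0
```

Call:
move_arm(rows="0 0 0 0 0 0 .015;0 0 0 0 0 0 .015")

```text
t: 33.08
eef_pos: [0.4748, -0.2806, 0.1858]
ee_rot: [-3.142, 0.0, 0.001]
force: [0.8, -0.3, -4.7]
width: 0.0313
gripper_force: 25.0
```

```bash
python3 - <<'E'
from h import *
s=arm.get_state();print(s["eef_pos"],s["ee_rot"],s["width"],s["force"])
for n in("scene","top"):
  p,d=arm.grab_frame(n);q=cloud(n,d).reshape(-1,3)
  if n=="scene":cv2.imwrite("pics/s9.png",p)
  for k,c,z in(("beaker",(.511,.247),(.09,.12)),("beakerall",(.511,.247),(.03,.12)),("tile",(.511,.247),(.008,.016)),("vase",(.474,-.282),(.11,.15))):
    Q=q[(abs(q[:,0]-c[0])<.075)&(abs(q[:,1]-c[1])<.075)&(q[:,2]>z[0])&(q[:,2]<z[1])];print(n,k,stats(Q) if len(Q)>5 else 0)
E
```

```text
[ 0.47475064 -0.28064605  0.18577822] [-3.14152487e+00  4.01425937e-05  1.30370297e-03] 0.03129402338623163 [ 0.79135473 -0.28809221 -4.73802681]
scene beaker n129 z95.0 rect [512.5 244.2] [52.  56.8] 63.0 circ [512.6 244.9] r29.1
scene beakerall n527 z72.2 rect [512.3 243.8] [53.  56.9] 62.4 circ [512.5 244.7] r29.2
scene tile n993 z11.3 rect [512.1 244.8] [126.7 127.4] 85.3 circ [511.4 243.9] r86.2
scene vase n339 z135.8 rect [ 484.6 -281.6] [52.  68.8] 9.3 circ [ 478.3 -282.6] r34.6
top beaker n103 z96.3 rect [511.2 249.8] [52.9 52.7] 4.4 circ [511.1 250.8] r27.8
top beakerall n231 z83.8 rect [510.9 249.7] [53.6 53. ] 4.4 circ [511.2 250.8] r27.8
top tile n1132 z12.0 rect [510.9 251.4] [125.9 124.7] 86.3 circ [511.6 251.1] r85.5
top vase 0
```

View pics/s9.png

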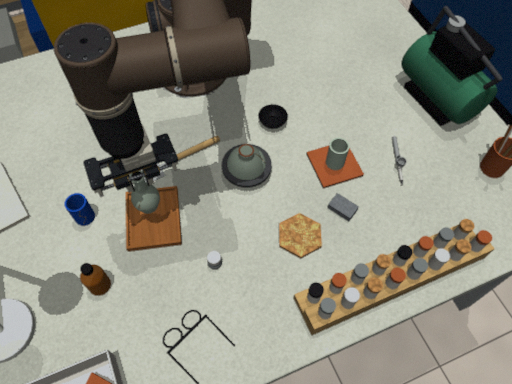

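The beaker stands centred on the tile (337,160), and the vase (145,200) hangs over the tray centre. Lowering.

Call:
move_arm(rows="0 0 0 0 0 .015 .015;0 0 0 0 0 .02 .015;0 0 0 0 0 .02 .015;0 0 0 0 0 .01 .015;0 0 0 0 0 .003 .015;0 0 0 0 0 .002 .015;0 0 0 0 0 0 .015;0 0 0 0 0 0 .015")

```text
t: 34.17
eef_pos: [0.4746, -0.2814, 0.1164]
ee_rot: [3.141, -0.001, 0.0]
force: [-0.3, -1.2, -3.7]
width: 0.0316
gripper_force: 25.0
```

Call:
move_arm(rows="0 0 0 0 0 .001 .015;0 0 0 0 0 0 .015;0 0 0 0 0 0 .015")

```text
t: 34.55
eef_pos: [0.4743, -0.2812, 0.1149]
ee_rot: [3.142, 0.0, 0.0]
force: [-0.5, 0.4, -4.2]
width: 0.0311
gripper_force: 25.0
```

Call:
move_arm(rows="0 0 0 0 0 .001 .015;0 0 0 0 0 0 .015;0 0 0 0 0 0 .015")

```text
t: 34.92
eef_pos: [0.4745, -0.2813, 0.1139]
ee_rot: [3.142, -0.0, 0.0]
force: [-0.3, 0.2, -2.4]
width: 0.0312
gripper_force: 25.0
```

Call:
move_arm(rows="0 0 0 0 0 .0007 .015;0 0 0 0 0 0 .015;0 0 0 0 0 0 .015")

```text
t: 35.3
eef_pos: [0.4749, -0.2814, 0.1137]
ee_rot: [3.141, -0.001, 0.001]
force: [0.5, 0.4, 4.0]
width: 0.0316
gripper_force: 25.0
```

Contact. Release, lift, and withdraw.

Call:
move_arm(rows="0 0 0 0 0 0 .034;0 0 0 0 0 0 .037;0 0 0 0 0 0 .042;0 0 0 0 0 0 .06;0 0 0 0 0 0 .0876;0 0 0 0 0 0 .0876;0 0 0 0 0 -.015 .0876;0 0 0 0 0 -.04 .0876")

```text
t: 36.3
eef_pos: [0.4732, -0.281, 0.168]
ee_rot: [-3.141, 0.004, 0.0]
force: [-0.2, 0.8, 0.3]
width: 0.0852
gripper_force: 0.0
```

Call:
move_arm(rows="0 0 0 0 0 -.05 .0876;0 0 0 0 0 -.05 .0876;0 0 0 .02 -.03 0 .0876;0 0 0 .03 -.04 0 .0876;0 0 0 .03 -.04 0 .0876;0 0 0 .02 -.03 0 .0876;0 0 0 0 0 0 .0876;0 0 0 0 0 0 .0876")

```text
t: 37.3
eef_pos: [0.5741, -0.1413, 0.2688]
ee_rot: [3.142, -0.0, 0.001]
force: [0.2, 0.5, -0.5]
width: 0.0875
gripper_force: 0.0
```

```bash
python3 - <<'E'
from h import *
s=arm.get_state();print(s["t"],s["eef_pos"],s["qd"])
for n in("scene","top"):
  p,d=arm.grab_frame(n);q=cloud(n,d).reshape(-1,3)
  if n=="scene":cv2.imwrite("pics/s10.png",p)
  for k,c,z in(("vase",(.474,-.281),(.14,.16)),("belly",(.474,-.281),(.04,.07)),("bowl",(.433,.007),(.1,.12)),("beaker",(.511,.247),(.09,.12)),("paint",(.656,-.175),(.03,.06)),("sand",(.647,.2),(.018,.03))):
    Q=q[(abs(q[:,0]-c[0])<.075)&(abs(q[:,1]-c[1])<.075)&(q[:,2]>z[0])&(q[:,2]<z[1])];print(n,k,stats(Q) if len(Q)>5 else 0)
E
```

```text
37.3 [ 0.57411773 -0.14128662  0.26884507] [-0.0160595  -0.00321245 -0.00778515 -0.00077975  0.00334043 -0.00057833]
scene vase n143 z150.6 rect [ 475.5 -282.9] [31.9 34.6] 71.1 circ [ 475.9 -282.9] r18.2
scene belly n190 z58.8 rect [ 490.1 -285.1] [67.7 41.3] 83.0 circ [ 478.  -283.6] r34.9
scene bowl 0
scene beaker n127 z94.6 rect [511.2 244.7] [52.2 54.9] 60.0 circ [510.7 246. ] r29.2
scene paint n163 z41.6 rect [ 657.2 -177.7] [33.7 34.1] 50.2 circ [ 655.9 -177.7] r18.2
scene sand n398 z23.0 rect [647.7 196.6] [70.2 47.4] 28.9 circ [648.5 195.7] r39.2
top vase n126 z149.6 rect [ 476.7 -278.1] [33.3 32.3] 50.5 circ [ 476.2 -278.7] r17.8
top belly n96 z60.4 rect [ 476.4 -271.2] [56.1 67.1] 82.6 circ [ 476.2 -277.7] r34.8
top bowl 0
top beaker n99 z96.4 rect [511.3 249.8] [53.3 52.4] 5.9 circ [511.2 251.1] r27.8
top paint 0
top sand 0
```

View pics/s10.png

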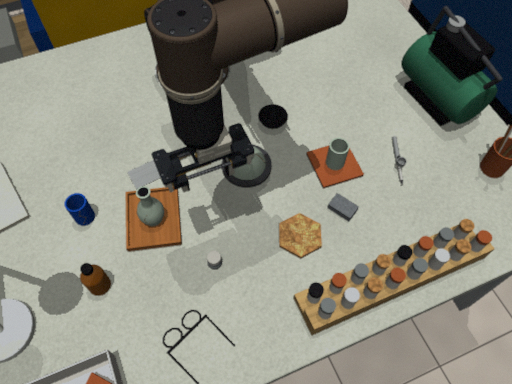

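The vase stands upright at the tray centre (151,210) within about 2 mm, the beaker is on the tile (337,160), the bowl is on the wheel behind the gripper, and the paint jar and sanding block measure unmoved.

```bash
python3 -c "
from station import arm
print(arm.job_done())"
```

```text
the job is handed in; nothing more can be done
None
```

The job is handed in: the bowl is on the wheel, the beaker on the tile and the vase in the tray, all upright and within about 2 mm of centre, in about 37 s of the 112 s allowed; the bowl was hidden by the arm in the last picture, so its position is from when it was placed.

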